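# Clear the broken moulding into the tip-tray scrap bin

### The arm

A 6-joint arm with a two-finger parallel gripper is mounted at the origin on a cart in front of the work surface, level with it; the furniture and walls round the work are solid. World frame = base frame: x ahead of the robot, y to its left, z up, the work surface at z = 0. Lengths are in m, angles in rad, forces in N, time in s.
With the tool pointing down it reaches from about 0.35 to 0.8 m from the base axis. Payload 7.3 kg.
Tool frame: the origin (TCP) lies between the finger pads; the fingertips stand 25 mm ahead of it and the grasp point (between the pads) lies 6 mm ahead of it (r.tip_extent is the distance from the TCP to the fingertips, in m); z points along the fingers, y is the line along which they close (so a half turn about z gives the same grasp; the last joint's range is limited). The gripper opens to 85 mm and grips with 20 to 120 N. Pads are 22 mm wide; open, the fingers measure 114 mm over their backs; the gripper's body (76 mm by 85 mm) begins 54 mm behind the grasp point. The pads swing forward as they close: fully open they stand 13 mm farther back than shut.
Start: joints at [-1.436, 0.342, 1.524, -0, 1.275, -0.146], TCP at [0.146, -0.504, 0.256] pointing down, gripper open.
Joint ranges: [-2.53, 2.53], [-0.77, 2.02], [0.04, 2.7], [-1, 4.14], [0.28, 2.66], [-3.11, 3.11]. Speed limits (rad/s): [2.57, 2.57, 3.14, 3.14, 3.14, 3.14].

### API

Orientations are given as a unit quaternion [x, y, z, w].
In Python, from workcell import r, command_gripper, optics gives the robot as it stands. The module is installed in compiled form; this text tells all that it offers. Calls block until the motion is done:
- r.reach(position, orientation): joint-space move of the TCP to a pose.
- r.move_straight(position, orientation=None, speed=0.15, max_force=None): straight line of the TCP; orientation=None keeps the orientation; speed is the mean speed in m/s. With max_force (N) it stops when the force on the tool has changed by that much, and returns True; else False.
- r.movej(angles): joint-space move.
- command_gripper(opening, force=None): finger opening in m; force is the grip in N (None keeps the last); returns when the fingers have stopped.
- r.hold(seconds).
- r.solve_ik(position, orientation): joint angles nearest the present ones, or None.
- r.read_state(): the state.
- optics.get_image(name): name is "scene" or "top" or "wrist"; returns (picture, depth): 420x560x3 uint8, red, green, blue; 420x560 float32, m along the optical axis (not along the pixel's ray), 0 where there is no reading.
- optics.camera_model(name): a dict with "K" (3x3 intrinsics, pixels), "R" (3x3) and "t" (3): a world point X has camera coordinates R X + t; the wrist camera has in their place "tool_from_camera" (4x4, takes a point from camera to tool coordinates, whose origin is the TCP and whose axes are the flange's). Camera axes: x right, y down, z forward; pixel columns grow to the right and rows downward; lengths in m; the calibration is good to about 2 mm. A picture is of the moment at which its call begins: read the wrist's pose just before it. camera_model takes no time and is no camera call.
A pose or a line that the arm cannot do raises r.PlanningError and nothing moves.
- r.finish_job(): hands the job in; it is judged then, once.
The state is a dict: "time_s": time; "joint_positions": joint angles; "dq": joint speeds; "tau": joint torques, N m; "eef_pos": TCP position; "eef_rot": TCP orientation; "contact_force": force on the tool from outside, world axes, zero at the start; "torque": the same for the moment, N m; "grip_width": finger opening in m; "grip_force": force on a finger pad.
Only numpy, scipy, OpenCV 4.12 (cv2) and the standard library are available. Lean on these libraries where they do the work, as an engineer would, in place of code of your own. Each camera call takes 0.05 s, during which the arm holds its last target. There are 200 camera calls.

### The job

The display is being tidied before viewing: put the two broken-off pieces of picture-frame moulding, one of which lies in under the front of the wooden riser, into the green scrap bin. The bin's mouth is closed by a tray that is tipped with the side lever and springs back level; leave both pieces down in the bin and the tray level and empty. Do not shift the riser, the stone ball and the candlestick on it, or the ink bottle.

Things in the scene. Friction and masses are not known exactly. Their poses are not given: they have to be found in the camera images.
- gilt_piece: loose piece of brown wooden moulding with a gilt (brass) inner edge and one splintered end, 56 long (its x) x 34 wide (its y) x 28 mm high, 35 to 70 g, grasp across its width; origin at the centre of its underside, z up. Its +y edge is 28 mm high, its -y edge 23 mm, the middle 18 mm; both sides are flat. Either piece may be the one under the riser
- white_piece: loose piece of white-painted moulding with a black inner edge and one splintered end, 62 long (its x) x 30 wide (its y) x 28 mm high, 35 to 70 g, otherwise like the gilt piece; origin at the centre of its underside
- riser: loose dark wooden display riser, 2.5 kg: board 150 deep (x) x 330 wide (y), underside at 165 mm, top at 179 mm, on two 14 mm end panels at y = +-150 mm, open in front (-x); back rail at x = +51 to +65, z = 115 to 165 mm. Origin on the table under the board's centre; front edge at x = -75 mm
- riser_front_edge (a point): middle of the lower front edge of the riser's board, 165 mm above the table. The piece under the riser has its centre about 15 to 35 mm behind this edge, too far in for a vertical gripper: reach in from the front with the tool leaning some 40 degrees from vertical
- ball: polished grey stone ball, 72 mm across, 70 mm tall, standing loose on a small ground flat on the riser; origin at the centre of its underside
- candle: brass candlestick, 91 mm across, 112 mm tall, standing loose on the riser; origin at the centre of its underside
- ink_bottle: ink bottle, 44 x 44 x 63 mm, standing loose on the table to the left of the bin; origin at the centre of its underside
- scrap_bin: green steel scrap bin, fixed, outside 150 (x) x 176 (y) x 150 mm high, rim bead 3.5 mm higher, walls 4 mm, inner floor 12 mm above the table, clear sight window low in its front (-x) wall. Origin on the table under its centre. Its mouth is covered by the tray; the lever is outside its -y side
- tray (a joint): tipping angle of tray and lever together, rad: 0 level (lever upright), 1.15 fully tipped (stop). It grows as the knob is pulled towards the bin's front (-x): the tray's front edge sinks into the bin and what lies on it slides off. A spring holds it level and brings it back when let go: 0.22 N m at 0, 0.32 N m at 1.15 (some 2.5 to 4 N at the knob)
- tray_pivot (a point): fixed point on the pivot line of tray and lever, midway across the bin (x = +32, y = 0, z = 141 mm in the bin's frame; the line runs along the bin's y); axes as the bin's
- tray_floor (a point): centre of the steel tray's floor, upper face, 144.5 mm above the table when level; floor 132 (x) x 156 mm (y) inside its lips, lips 11 mm high at the back and both sides, none in front, where the bin's rim stands 9 mm above the tray. Axes as the bin's when level
- lever_knob (a point): centre of the black ball knob, 30 mm across, on the lever: 97 mm above the pivot line and 112 mm to the bin's -y side when level (in the bin's frame x = +32, y = -112, z = 238 mm); it swings in an arc of 97 mm radius round the pivot line. The 9 mm rod runs from the ball to the pivot line

How it is judged:
By the outcome, as a careful person would: the job done as asked, in the order asked, and still so for the second after the job is handed in, with the robot touching nothing.
It also fails if it takes over 72 s, if anything falls off the work surface, if the arm or the gripper's body presses on something with over 40 N, if the wrist force passes 120 N, or if a joint passes its speed limit or range.

## Working session

There is one attempt and no reset: what is moved stays moved. The work goes in short steps, each a Python script; the robot and the scene stay as the last script left them, time stands still between calls to the robot, and variables do not carry over. Pictures are saved under pics/ and viewed, at most 10 in all, crops included, and the job is handed in when it is done.

```bash
mkdir -p pics
cat > h.py <<'E'
import numpy as np, cv2
from scipy.spatial.transform import Rotation as Ro
from workcell import r, command_gripper, optics
def grab(n):
    s=r.read_state(); im,d=optics.get_image(n); m=optics.camera_model(n); K=np.array(m["K"])
    if n=="wrist":
        T=np.eye(4);T[:3,:3]=Ro.from_quat(s["eef_rot"]).as_matrix();T[:3,3]=s["eef_pos"];C=T@np.array(m["tool_from_camera"])
    else:
        C=np.eye(4);R=np.array(m["R"]);C[:3,:3]=R.T;C[:3,3]=-R.T@np.array(m["t"])
    v,u=np.mgrid[:d.shape[0],:d.shape[1]]
    P=np.stack([(u-K[0,2])/K[0,0]*d,(v-K[1,2])/K[1,1]*d,d],-1)@C[:3,:3].T+C[:3,3]
    P[d==0]=np.nan
    return im,d,P,K,C
def save(n,im,f=1,box=None):
    if box: im=im[box[1]:box[3],box[0]:box[2]]
    cv2.imwrite("pics/"+n+".png",cv2.resize(im[...,::-1],None,fx=f,fy=f,interpolation=cv2.INTER_CUBIC))
def quat(yaw,lean=0,az=0):
    """tool pointing down then leaned: approach dir tilted by lean toward azimuth az; closing axis y horizontal-ish"""
    z=np.array([np.sin(lean)*np.cos(az),np.sin(lean)*np.sin(az),-np.cos(lean)])
    y=np.array([np.cos(yaw),np.sin(yaw),0]); y-=z*(y@z); y/=np.linalg.norm(y)
    return Ro.from_matrix(np.stack([np.cross(y,z),y,z],1)).as_quat()
def st():
    s=r.read_state(); print({k:np.round(s[k],3).tolist() for k in("time_s","joint_positions","eef_pos","eef_rot","contact_force","grip_width","grip_force")})
E
python3 - <<'E'
from h import *
for n in("scene","top"):
    im,d,P,K,C=grab(n); save(n,im,1.4); np.savez(n+".npz",im=im,P=P,K=K,C=C); print(n,C.round(3).tolist())
st()
E
```

```text
scene [[-0.8, -0.438, 0.41, 0.135], [-0.601, 0.58, -0.551, 0.604], [0.004, -0.687, -0.727, 0.957], [0.0, 0.0, 0.0, 1.0]]
top [[0.022, -0.968, 0.251, 0.361], [-1.0, -0.021, 0.006, 0.003], [-0.0, -0.251, -0.968, 1.063], [0.0, 0.0, 0.0, 1.0]]
{'time_s': 0.1, 'joint_positions': [-1.436, 0.343, 1.525, -0.0, 1.275, -0.146], 'eef_pos': [0.145, -0.504, 0.256], 'eef_rot': [0.99, 0.14, 0.0, -0.001], 'contact_force': [0.173, -0.931, 0.527], 'grip_width': 0.085, 'grip_force': 0.0}
```

View pics/scene.png

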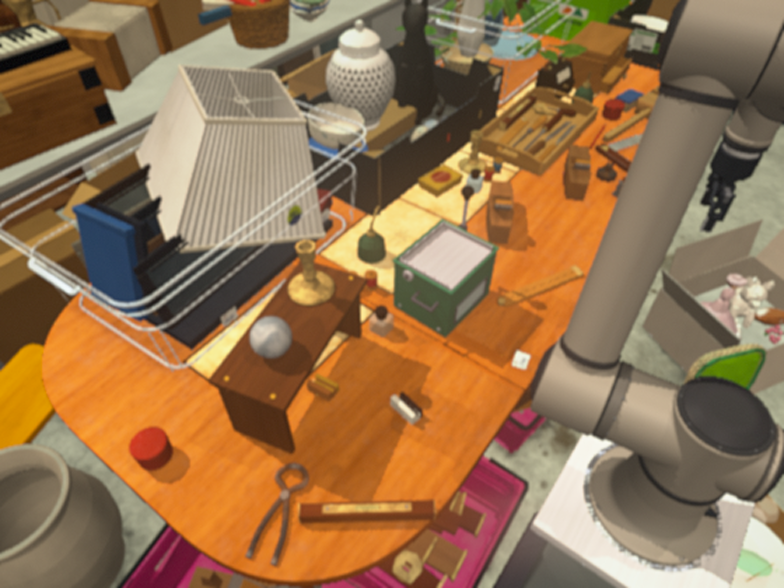

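View pics/top.png

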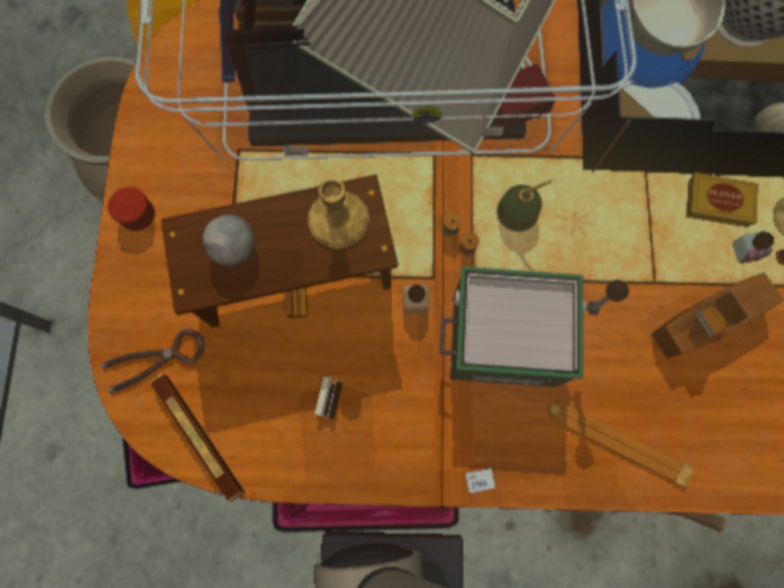

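The scene view shows the gilt piece under the riser's front edge (top view 297,303) and the white piece lying free (328,398). The bin is at about (520,325), with the knob at (617,290). Next I'll get coordinates from the depth data and look at enlarged crops.

Run:
```python
from h import *
T=np.load("top.npz");S=np.load("scene.npz")
P=T["P"];Q=S["P"]
def at(P,u,v): return P[int(v/1.4),int(u/1.4)].round(3)
for n,u,v in[("gilt",297,308),("white",328,398),("tray",520,325),("knob",617,290),("ink",416,293),("ball",228,240),("candle",338,220),("riserfront",285,293)]: print(n,at(P,u,v))
def rect(P,m,name):
    p=P[m][:,:2].astype(np.float32); (c,s,a)=cv2.minAreaRect(p); b=cv2.boxPoints((c,s,a)); print(name,len(p),np.round(c,4),np.round(s,4),round(a,1),b.round(3).tolist(), P[m][:,2].max().round(3))
def box(P,x0,x1,y0,y1,z0,z1): return (P[...,0]>x0)&(P[...,0]<x1)&(P[...,1]>y0)&(P[...,1]<y1)&(P[...,2]>z0)&(P[...,2]<z1)
for n,A in(("top",P),("scene",Q)):
    w=at(P,328,398);rect(A,box(A,w[0]-.06,w[0]+.06,w[1]-.06,w[1]+.06,.012,.05),n+" white")
    g=at(P,297,308);rect(A,box(A,g[0]-.06,g[0]+.06,g[1]-.05,g[1]+.05,.010,.05),n+" gilt")
    f=at(P,285,293);rect(A,box(A,f[0]-.1,f[0]+.25,f[1]-.25,f[1]+.25,.17,.188),n+" riser")
    k=at(P,520,325);rect(A,box(A,k[0]-.13,k[0]+.13,k[1]-.115,k[1]+.115,.147,.162),n+" rim")
    k=at(P,617,290);m=box(A,k[0]-.03,k[0]+.03,k[1]-.03,k[1]+.03,.215,.27);print("knob",m.sum(),np.median(A[m],0).round(3),A[m].min(0),A[m].max(0))
save("c1",np.hstack([cv2.resize(T["im"][195:305,180:300],(400,366),interpolation=2),cv2.resize(S["im"][250:310,200:320][:,10:110],(400,366)[:1]+(366,),interpolation=2)]))
```

```text
gilt [0.599 0.171 0.02 ]
white [0.45  0.111 0.022]
tray [ 0.553 -0.18   0.141]
knob [ 0.58  -0.288  0.252]
ink [ 0.62  -0.029  0.061]
ball [0.642 0.236 0.244]
candle [0.687 0.09  0.208]
riserfront [0.624 0.193 0.026]
top white 372 [0.4514 0.1109] [0.0302 0.0637] 79.1 [[0.4169999957084656, 0.10199999809265137], [0.47999998927116394, 0.09000000357627869], [0.4860000014305115, 0.11999999731779099], [0.4230000078678131, 0.13199999928474426]] 0.034
top gilt 291 [0.6084 0.1736] [0.0458 0.0348] 8.4 [[0.5830000042915344, 0.18700000643730164], [0.5879999995231628, 0.15299999713897705], [0.6340000033378601, 0.1599999964237213], [0.6290000081062317, 0.1940000057220459]] 0.034
top riser 8907 [0.7113 0.151 ] [0.4074 0.3233] 89.7 [[0.5479999780654907, -0.052000001072883606], [0.871999979019165, -0.05400000140070915], [0.8740000128746033, 0.3540000021457672], [0.5509999990463257, 0.35600000619888306]] 0.188
top rim 1999 [ 0.5559 -0.188 ] [0.2113 0.1573] 87.1 [[0.47200000286102295, -0.28999999165534973], [0.6290000081062317, -0.2980000078678131], [0.6399999856948853, -0.08699999749660492], [0.483000
[... 482 characters left out ...]
0000205039978, 0.15299999713897705], [0.6480000019073486, 0.1599999964237213], [0.6439999938011169, 0.19599999487400055]] 0.035
scene riser 4835 [0.7134 0.1518] [0.3208 0.4101] 0.0 [[0.5529999732971191, 0.3569999933242798], [0.5529999732971191, -0.05299999937415123], [0.8740000128746033, -0.05299999937415123], [0.8740000128746033, 0.3569999933242798]] 0.188
scene rim 1270 [ 0.5598 -0.1882] [0.2101 0.1585] 87.4 [[0.47600001096725464, -0.289000004529953], [0.6340000033378601, -0.296999990940094], [0.6439999938011169, -0.08699999749660492], [0.4860000014305115, -0.07999999821186066]] 0.162
knob 88 [ 0.584 -0.286  0.245] [ 0.57160408 -0.2995231   0.21605385] [ 0.60109749 -0.27656137  0.25812161]
```

View pics/c1.png

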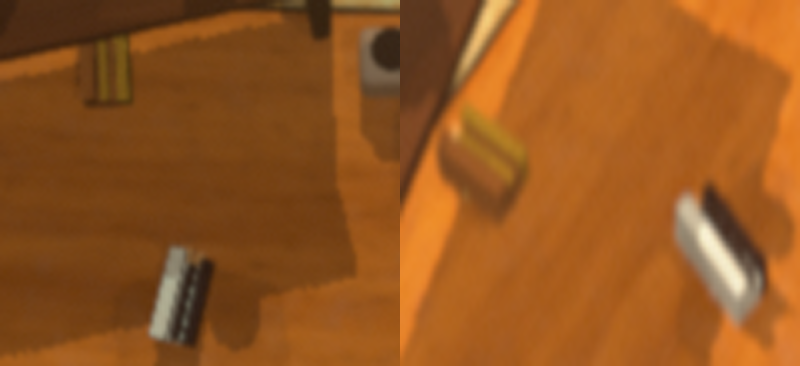

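The crops show the gilt piece's front end just proud of the riser edge and pointing inward, and the white piece clear on the table. I'll refine the bin, knob and riser edge and plan the IK.

Run:
```python
from h import *
from scipy.optimize import least_squares
print(r.tip_extent)
for n in("top","scene"):
    T=np.load(n+".npz");P=T["P"];K=T["K"];C=T["C"];im=T["im"]
    def plane(z):
        v,u=np.mgrid[:420,:560];D=np.stack([(u-K[0,2])/K[0,0],(v-K[1,2])/K[1,1],np.ones_like(u)],-1)@C[:3,:3].T
        return C[:3,3]+D*((z-C[2,3])/D[...,2])[...,None]
    near=(P[...,0]>.4)&(P[...,0]<.72)&(P[...,1]<-.05)&(P[...,1]>-.32)
    hsv=cv2.cvtColor(im,cv2.COLOR_RGB2HSV)
    # tray floor: low saturation points at z~.1445
    m=near&(hsv[...,1]<60)&(abs(P[...,2]-.143)<.012)
    _,l,s,_=cv2.connectedComponentsWithStats(m.astype(np.uint8));m=l==1+s[1:,4].argmax()
    for nm,A in(("depth",P),("plane",plane(.1445))):
        c,sz,a=cv2.minAreaRect(A[m][:,:2].astype(np.float32));print(n,"tray",nm,np.round(c,4),np.round(sz,4),round(a,1),P[m][:,2].mean().round(4))
    k=(abs(P[...,0]-.582)<.03)&(abs(P[...,1]+.289)<.03)&(P[...,2]>.226)&(P[...,2]<.27)
    f=least_squares(lambda q:np.linalg.norm(P[k]-q,axis=1)-.015,[.582,-.288,.238],loss="soft_l1",f_scale=.002);print("knob",f.x.round(4))
    if n=="top":
        A=plane(.179); 
        for u,v in[(175,310),(397,267),(163,219),(378,178)]: print("riser",A[int(v/1.4),int(u/1.4)].round(3))
    for nm,u,v in (("top",416,293),("scene",381,318)):
        if nm==n: print("ink",P[int(v/1.4),int(u/1.4)].round(3))
```

```text
0.025
top tray depth [ 0.5596 -0.1814] [0.1666 0.139 ] 87.2 0.145
top tray plane [ 0.5599 -0.1812] [0.167  0.1397] 87.1 0.145
knob [ 0.5829 -0.2932  0.2383]
riser [0.557 0.32  0.179]
riser [0.629 0.004 0.179]
riser [0.695 0.353 0.179]
riser [0.767 0.035 0.179]
ink [ 0.62  -0.029  0.061]
scene tray depth [ 0.5595 -0.1907] [0.1995 0.1489] 87.7 0.1472
scene tray plane [ 0.5634 -0.1995] [0.1983 0.1474] 87.0 0.1472
knob [ 0.5873 -0.2938  0.2394]
ink [ 0.615 -0.019  0.049]
```

```bash
cat >> h.py <<'E'
B=np.array([.559,-.1805,0]);BY=np.radians(-2.8)
def bin_(x,y,z): return B+Ro.from_euler("z",BY).apply([x,y,z])
def tcp(g,q,back=0): return np.asarray(g)-Ro.from_quat(q).apply([0,0,.006+back])
E
python3 - <<'E'
from h import *
yw=np.radians(-11);g=np.array([.4525,.111,.022])
cands=[quat(yw+s*np.pi/2) for s in(1,-1)]
pl=[quat(BY+s*np.pi/2) for s in(1,-1)]
for i in(0,1):print(r.solve_ik(tcp(g,cands[i]),cands[i]),r.solve_ik(tcp(bin_(0,-.032,.17),pl[i]),pl[i]))
lq=[quat(np.radians(7.5)+s*np.pi/2,np.radians(40),np.radians(7.5)) for s in(1,-1)]
lp=[quat(BY+s*np.pi/2,np.radians(40),BY) for s in(1,-1)]
for i in(0,1):print(r.solve_ik(tcp([.6155,.174,.026],lq[i]),lq[i]),r.solve_ik(tcp(bin_(0,.032,.173),lp[i]),lp[i]))
def ok(i):
    return r.solve_ik(tcp(g,cands[i]),cands[i]) is not None and r.solve_ik(tcp(bin_(0,-.032,.17),pl[i]),pl[i]) is not None
i=min([i for i in(0,1) if ok(i)],key=lambda i:abs(r.solve_ik(tcp(g,cands[i]),cands[i])[5]))
q,p=cands[i],pl[i]
command_gripper(.07,30)
r.reach(tcp(g+[0,0,.12],q),q)
print("hit",r.move_straight(tcp(g,q),speed=.12,max_force=15))
command_gripper(0,40);st()
r.move_straight(tcp(g+[0,0,.20],q),speed=.2);st()
np.save("pq.npy",p)
im,*_=grab("scene");save("white",im,2.5,(230,200,550,420))
E
```

```text
[ 7.58317785e-02  5.67381829e-01  1.93972256e+00 -4.44089210e-16
  6.34488268e-01 -1.30297833e+00] [-4.92565039e-01  5.41655855e-01  1.43363478e+00 -4.44089210e-16
  1.16630201e+00 -2.01449215e+00]
[ 7.58317785e-02  5.67381829e-01  1.93972256e+00 -4.44089210e-16
  6.34488268e-01  1.83861432e+00] [-4.92565039e-01  5.41655855e-01  1.43363478e+00 -4.44089210e-16
  1.16630201e+00  1.12710051e+00]
None None
None [-0.55250825  0.31869719  2.05341864  1.17777934  0.3424793   0.01520283]
hit False
{'time_s': 4.467, 'joint_positions': [0.076, 0.566, 1.939, 0.0, 0.635, -1.303], 'eef_pos': [0.453, 0.111, 0.029], 'eef_rot': [0.096, 0.995, 0.0, 0.001], 'contact_force': [-1.164, -0.669, 5.657], 'grip_width': 0.029, 'grip_force': 40.242}
{'time_s': 5.617, 'joint_positions': [0.076, 0.263, 1.725, 0.0, 1.156, -1.303], 'eef_pos': [0.452, 0.111, 0.227], 'eef_rot': [0.096, 0.995, -0.0, -0.001], 'contact_force': [0.085, 0.316, -0.779], 'grip_width': 0.029, 'grip_force': 39.501}
```

View pics/white.png

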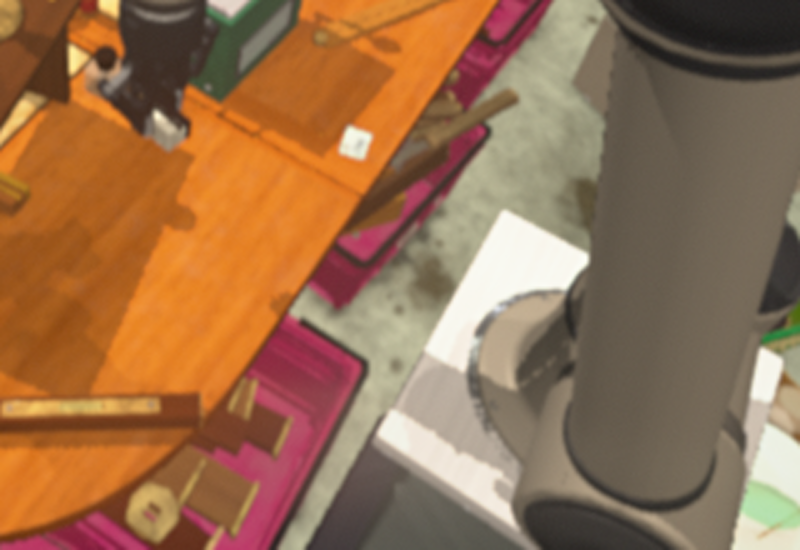

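The white piece is gripped (29 mm) near crop pixel (165,130). Next I'll place it on the tray's right half, then scan the lean options for the gilt grasp.

Run:
```python
from h import *
p=np.load("pq.npy")
r.reach(tcp(bin_(0,-.032,.26),p),p)
print("hit",r.move_straight(tcp(bin_(0,-.032,.1445+.023),p),speed=.12,max_force=6))
st();command_gripper(.046);r.move_straight(tcp(bin_(0,-.032,.30),p),speed=.2)
for lean in range(26,56,3):
  for s in(1,-1):
    a=np.radians(7.5);q=quat(a+s*np.pi/2,np.radians(lean),a)
    row=[]
    for back in(0,.06,.12):
        j=r.solve_ik(tcp([.6155,.174,.026],q,back),q);row.append(None if j is None else j.round(2).tolist())
    p=quat(BY+s*np.pi/2,np.radians(lean),BY)
    j=r.solve_ik(tcp(bin_(0,.032,.175),p),p);row.append(None if j is None else j.round(2).tolist())
    if any(row): print(lean,s,row)
im,*_=grab("top");save("t2",im,3,(290,160,500,300))
```

```text
hit True
{'time_s': 7.733, 'joint_positions': [-0.491, 0.544, 1.438, 0.0, 1.163, -2.014], 'eef_pos': [0.557, -0.211, 0.173], 'eef_rot': [0.024, 1.0, 0.001, -0.002], 'contact_force': [0.282, 0.76, 4.083], 'grip_width': 0.029, 'grip_force': 40.297}
26 1 [None, [0.16, 0.54, 1.87, -0.05, 0.28, -1.49], [0.17, 0.41, 1.89, -0.04, 0.39, -1.5], [-0.49, 0.34, 1.86, 0.36, 0.56, -2.28]]
26 -1 [None, [0.16, 0.54, 1.87, -0.05, 0.28, 1.65], [0.17, 0.41, 1.89, -0.04, 0.39, 1.64], [-0.49, 0.34, 1.86, 0.36, 0.56, 0.86]]
29 1 [None, None, [0.17, 0.4, 1.95, -0.06, 0.28, -1.48], [-0.5, 0.33, 1.9, 0.46, 0.49, -2.39]]
29 -1 [None, None, [0.17, 0.4, 1.95, -0.06, 0.28, 1.66], [-0.5, 0.33, 1.9, 0.46, 0.49, 0.75]]
32 1 [None, None, None, [-0.51, 0.32, 1.94, 0.6, 0.44, -2.53]]
32 -1 [None, None, None, [-0.51, 0.32, 1.94, 0.6, 0.44, 0.61]]
35 1 [None, None, None, [-0.53, 0.32, 1.98, 0.77, 0.39, -2.71]]
35 -1 [None, None, None, [-0.53, 0.32, 1.98, 0.77, 0.39, 0.43]]
38 1 [None, None, None, [-0.54, 0.31, 2.02, 0.99, 0.36, -2.94]]
38 -1 [None, None, None, [-0.54, 0.31, 2.02, 0.99, 0.36, 0.21]]
41 1 [None, None, Non
[... 673 characters left out ...]
.46, 2.27, 3.23, 0.41, -1.62], [-0.59, 0.33, 2.14, 1.75, 0.39, -0.58]]
50 1 [[0.17, 0.75, 2.1, 3.2, 0.58, 1.55], [0.17, 0.63, 2.21, 3.2, 0.58, 1.55], [0.18, 0.5, 2.32, 3.21, 0.55, 1.54], [-0.6, 0.34, 2.17, 1.94, 0.45, 2.36]]
50 -1 [[0.17, 0.75, 2.1, 3.2, 0.58, -1.59], [0.17, 0.63, 2.21, 3.2, 0.58, -1.59], [0.18, 0.5, 2.32, 3.21, 0.55, -1.6], [-0.6, 0.34, 2.17, 1.94, 0.45, -0.78]]
53 1 [[0.17, 0.78, 2.12, 3.19, 0.68, 1.56], [0.18, 0.67, 2.25, 3.2, 0.7, 1.56], [0.18, 0.55, 2.36, 3.21, 0.69, 1.55], [-0.62, 0.36, 2.21, 2.08, 0.51, 2.2]]
53 -1 [[0.17, 0.78, 2.12, 3.19, 0.68, -1.59], [0.18, 0.67, 2.25, 3.2, 0.7, -1.59], [0.18, 0.55, 2.36, 3.21, 0.69, -1.59], [-0.62, 0.36, 2.21, 2.08, 0.51, -0.94]]
```

View pics/t2.png

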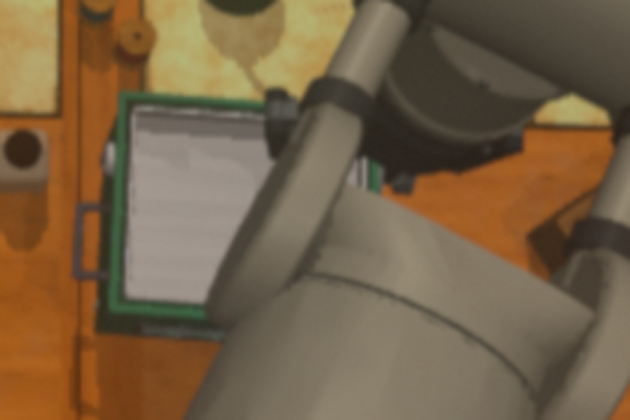

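White was set down on the tray (contact at the expected height); in this view the arm hides it. The gilt grasp needs a lean of about 46°. I'll move to the pre-grasp pose and look with the wrist camera.

Run:
```python
from h import *
print(np.round(optics.camera_model("wrist")["tool_from_camera"],3).tolist())
a=np.radians(7.5);L=np.radians(46);g=np.array([.6155,.174,.026])
for s in(1,-1):
    q=quat(a+s*np.pi/2,L,a);print(s,"toolx",Ro.from_quat(q).apply([1,0,0]).round(2))
    print(r.solve_ik(tcp(g,q,.12)+[-.06,0,.1],q))
```

```text
[[0.0, -0.959, -0.283, 0.072], [1.0, 0.0, -0.0, 0.0], [0.0, -0.283, 0.959, -0.118], [0.0, 0.0, 0.0, 1.0]]
1 toolx [-0.69 -0.09 -0.72]
None
-1 toolx [0.69 0.09 0.72]
None
```

Run:
```python
from h import *
a=np.radians(7.5);g=np.array([.6155,.174,.026])
v=quat(np.pi/2)
for pos in([.40,0,.33],[.42,-.05,.35]):
    print("vert",r.solve_ik(np.array(pos),v))
for L in(46,48,52):
    q=quat(a+np.pi/2,np.radians(L),a)
    for pos in([.42,.1,.2],[.45,.12,.2],[.45,.12,.25],[.5,.15,.16],[.5,.15,.2],[.45,.14,.15],[.55,.16,.25]):
        j=r.solve_ik(np.array(pos),q);print(L,pos,None if j is None else j.round(2).tolist())
    p=quat(BY+np.pi/2,np.radians(L),BY)
    for x,z in((0,.171),(0,.22),(-.03,.22),(0,.26),(-.05,.26)):
        j=r.solve_ik(tcp(bin_(x,.032,z),p),p);print("place",x,z,None if j is None else j.round(2).tolist())
```

```text
vert [-1.92180801e-01  5.20463152e-02  1.68837664e+00 -4.44089210e-16
  1.40116970e+00 -1.76297713e+00]
vert [-3.00116193e-01  8.70235164e-02  1.59590569e+00 -4.44089210e-16
  1.45866345e+00 -1.87091252e+00]
46 [0.42, 0.1, 0.2] None
46 [0.45, 0.12, 0.2] None
46 [0.45, 0.12, 0.25] None
46 [0.5, 0.15, 0.16] None
46 [0.5, 0.15, 0.2] None
46 [0.45, 0.14, 0.15] [0.15, 0.26, 2.42, 3.17, 0.35, 1.55]
46 [0.55, 0.16, 0.25] None
place 0 0.171 [-0.58, 0.34, 2.13, 1.7, 0.38, 2.61]
place 0 0.22 [-0.58, 0.24, 2.07, 1.32, 0.39, 3.03]
place -0.03 0.22 [-0.63, 0.19, 2.14, 1.35, 0.41, 2.96]
place 0 0.26 [-0.58, 0.17, 2.02, 1.05, 0.43, -2.97]
place -0.05 0.26 [-0.66, 0.08, 2.12, 1.1, 0.48, -3.08]
48 [0.42, 0.1, 0.2] None
48 [0.45, 0.12, 0.2] None
48 [0.45, 0.12, 0.25] None
48 [0.5, 0.15, 0.16] [0.15, 0.31, 2.31, 3.2, 0.32, 1.53]
48 [0.5, 0.15, 0.2] None
48 [0.45, 0.14, 0.15] [0.15, 0.28, 2.44, 3.17, 0.42, 1.56]
48 [0.55, 0.16, 0.25] None
place 0 0.171 [-0.59, 0.34, 2.16, 1.84, 0.41, 2.46]
place 0 0.22 [-0.59, 0.24, 2.1, 1.47, 0.4, 2.86]
place -0.03 0.22 [-0.64, 0.19, 2.17, 1.49, 0.43, 2.8]
place 0 0.26 None
place -0.05 0.26 [-0.67, 0.08, 2.15, 1.23, 0.48, 3.08]
52 [0.42, 0.1, 0.2] [-0.03, 0.08, 2.53, 2.8, 0.39, 1.79]
52 [0.45, 0.12, 0.2] [0.06, 0.14, 2.45, 2.98, 0.35, 1.68]
52 [0.45, 0.12, 0.25] None
52 [0.5, 0.15, 0.16] [0.16, 0.34, 2.36, 3.18, 0.46, 1.55]
52 [0.5, 0.15, 0.2] [0.16, 0.22, 2.31, 3.21, 0.3, 1.52]
52 [0.45, 0.14, 0.15] [0.15, 0.33, 2.49, 3.16, 0.59, 1.56]
52 [0.55, 0.16, 0.25] None
place 0 0.171 [-0.61, 0.36, 2.2, 2.06, 0.5, 2.23]
place 0 0.22 [-0.61, 0.25, 2.15, 1.75, 0.44, 2.57]
place -0.03 0.22 [-0.66, 0.21, 2.22, 1.75, 0.48, 2.53]
place 0 0.26 [-0.61, 0.17, 2.1, 1.47, 0.44, 2.88]
place -0.05 0.26 [-0.7, 0.09, 2.2, 1.47, 0.5, 2.82]
```

Setting gilt down in the open and regrasping it vertically is simpler than placing it with the tool leaned. First I go to the pre-grasp pose and take a wrist view.

Run:
```python
from h import *
a=np.radians(7.5);L=np.radians(48);g=np.array([.6155,.174,.026]);q=quat(a+np.pi/2,L,a);u=np.array([np.cos(a),np.sin(a),0])
r.reach([.40,0,.33],quat(np.pi/2))
command_gripper(.065)
r.reach(tcp(g-.03*u,q,.11),q);st()
print([r.solve_ik(tcp(x,q),q) is not None for x in(g,g-.08*u,g-.15*u)])
im,d,P,K,C=grab("wrist");save("w1",im,1.4);np.savez("w1.npz",im=im,P=P,K=K,C=C)
```

```text
{'time_s': 13.05, 'joint_positions': [0.183, 0.479, 2.347, 3.218, 0.524, 1.538], 'eef_pos': [0.501, 0.159, 0.104], 'eef_rot': [-0.06, 0.911, 0.027, 0.406], 'contact_force': [0.299, 0.133, 0.023], 'grip_width': 0.065, 'grip_force': 0.0}
[True, True, True]
```

View pics/w1.png

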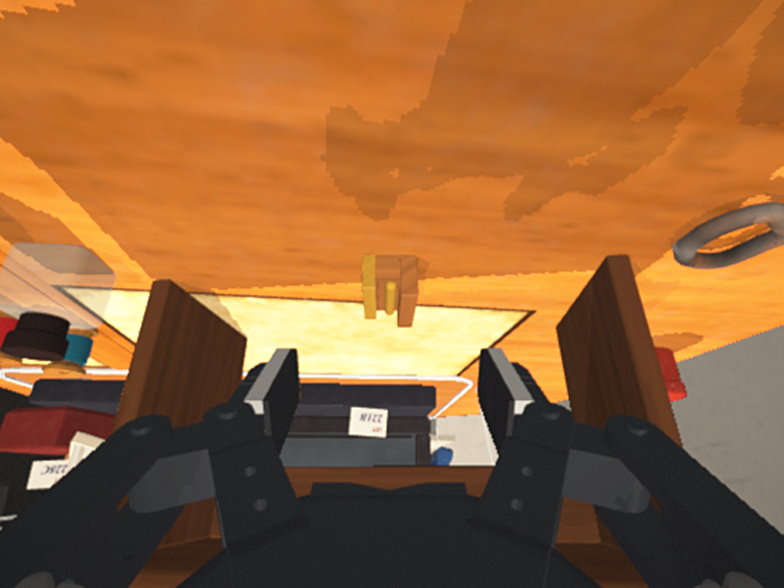

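Wrist view (inverted): the gilt piece is at (390,290), centred between the fingers, and both riser panels are well clear. I'll check its position from depth, then grasp and draw it out.

Run:
```python
from h import *
P=np.load("w1.npz")["P"];u0=np.array([.6155,.174])
m=(abs(P[...,0]-.6155)<.05)&(abs(P[...,1]-.174)<.045)&(P[...,2]>.009)&(P[...,2]<.035)
c,s,an=cv2.minAreaRect(P[m][:,:2].astype(np.float32));print(m.sum(),c,s,an)
a=np.radians(7.5);L=np.radians(48);g=np.array([.6155,.174,.026]);q=quat(a+np.pi/2,L,a);u=np.array([np.cos(a),np.sin(a),0])
if abs(c[1]-.174)<.006 and abs(c[0]-.6155)<.012:
    g[:2]=.5*(g[:2]+c)
    r.move_straight(tcp(g,q,.11),speed=.15)
    print("hit",r.move_straight(tcp(g,q),speed=.1,max_force=10));st()
    command_gripper(0,40);st()
    e=np.array([0,0,.006])
    r.move_straight(tcp(g+e,q),speed=.08)
    r.move_straight(tcp(g+e-.15*u,q),speed=.12);st()
    im,d,P,K,C=grab("scene");save("s3",im,2.5,(200,190,440,380));np.save("g.npy",g)
```

```text
1444 (0.6147063970565796, 0.17462633550167084) (0.05787905305624008, 0.033562444150447845) 6.38217830657959
hit False
{'time_s': 14.7, 'joint_positions': [0.17, 0.736, 2.081, 3.2, 0.514, 1.546], 'eef_pos': [0.61, 0.174, 0.03], 'eef_rot': [-0.06, 0.912, 0.027, 0.406], 'contact_force': [-0.874, 0.067, -0.653], 'grip_width': 0.065, 'grip_force': 0.0}
{'time_s': 15.083, 'joint_positions': [0.17, 0.736, 2.081, 3.2, 0.515, 1.546], 'eef_pos': [0.611, 0.174, 0.031], 'eef_rot': [-0.06, 0.911, 0.027, 0.406], 'contact_force': [-3.043, -0.207, 4.414], 'grip_width': 0.033, 'grip_force': 40.539}
{'time_s': 16.733, 'joint_positions': [0.191, 0.711, 2.469, 3.2, 0.877, 1.574], 'eef_pos': [0.463, 0.154, 0.036], 'eef_rot': [-0.06, 0.911, 0.027, 0.406], 'contact_force': [-0.436, -0.941, -0.974], 'grip_width': 0.033, 'grip_force': 39.767}
```

View pics/s3.png

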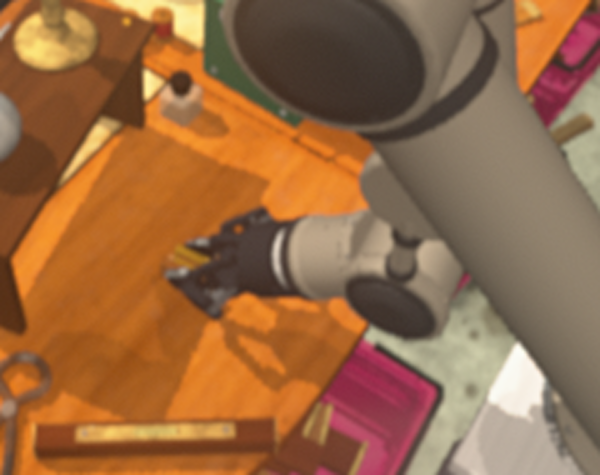

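The gilt piece is out from under the riser, held at crop (185,255). I'll set it down, regrasp it vertically and place it on the tray.

Run:
```python
from h import *
a=np.radians(7.5);L=np.radians(48);g=np.load("g.npy");q=quat(a+np.pi/2,L,a);u=np.array([np.cos(a),np.sin(a),0])
n=g-.15*u
r.move_straight(tcp(n,q),speed=.08,max_force=6)
command_gripper(.065);r.move_straight(tcp(n,q,.09),speed=.15)
r.reach([.40,0,.33],quat(np.pi/2))
v=quat(a+np.pi/2);n[2]=.022
r.reach(tcp(n+[0,0,.14],v),v)
im,d,P,K,C=grab("top")
m=(abs(P[...,0]-n[0])<.05)&(abs(P[...,1]-n[1])<.05)&(P[...,2]>.009)&(P[...,2]<.035)
print(n,m.sum(),P[m].mean(0) if m.any() else 0)
W=grab("wrist")[2];m=(abs(W[...,0]-n[0])<.06)&(abs(W[...,1]-n[1])<.05)&(W[...,2]>.009)&(W[...,2]<.04)
c,s,an=cv2.minAreaRect(W[m][:,:2].astype(np.float32));print("wrist",m.sum(),c,s,an);st()
np.save("n.npy",n)
```

```text
[0.46638647 0.15473424 0.022     ] 111 [0.45639183 0.14398518 0.02038511]
wrist 2180 (0.46883830428123474, 0.15555806457996368) (0.05910973623394966, 0.03391549736261368) 6.984817981719971
{'time_s': 22.017, 'joint_positions': [0.162, 0.373, 1.742, -0.0, 1.024, -1.538], 'eef_pos': [0.467, 0.154, 0.169], 'eef_rot': [-0.065, 0.998, 0.0, 0.001], 'contact_force': [-0.285, 1.057, 0.45], 'grip_width': 0.065, 'grip_force': 0.0}
```

Run:
```python
from h import *
n=np.load("n.npy");n[:2]=[.4685,.155];v=quat(np.radians(7.2)+np.pi/2);p=quat(BY+np.pi/2)
print(r.move_straight(tcp(n,v),speed=.12,max_force=15));command_gripper(0,40);st()
r.move_straight(tcp(n+[0,0,.24],v),speed=.2)
r.reach(tcp(bin_(0,.034,.27),p),p)
print("hit",r.move_straight(tcp(bin_(0,.034,.1445+.023),p),speed=.12,max_force=6));st()
command_gripper(.05);r.move_straight(tcp(bin_(0,.034,.30),p),speed=.2)
r.reach(tcp(bin_(-.02,0,.34),p),p)
im,d,P,K,C=grab("wrist");save("w4",im,1.4)
k=(abs(P[...,0]-.585)<.03)&(abs(P[...,1]+.2935)<.03)&(P[...,2]>.226)&(P[...,2]<.27)
print(k.sum(),P[k].mean(0) if k.any() else 0)
st()
```

```text
False
{'time_s': 23.717, 'joint_positions': [0.164, 0.597, 1.863, -0.0, 0.68, -1.538], 'eef_pos': [0.469, 0.155, 0.029], 'eef_rot': [-0.065, 0.998, 0.0, 0.001], 'contact_force': [-0.489, 0.597, 5.133], 'grip_width': 0.033, 'grip_force': 40.34}
hit True
{'time_s': 27.117, 'joint_positions': [-0.387, 0.515, 1.49, -0.0, 1.14, -1.91], 'eef_pos': [0.56, -0.145, 0.173], 'eef_rot': [0.024, 1.0, 0.001, -0.001], 'contact_force': [-0.388, 1.015, 4.942], 'grip_width': 0.033, 'grip_force': 40.24}
1093 [ 0.58028313 -0.28913318  0.24694027]
{'time_s': 28.633, 'joint_positions': [-0.457, 0.376, 1.233, 0.0, 1.536, -1.978], 'eef_pos': [0.539, -0.18, 0.345], 'eef_rot': [0.025, 1.0, 0.001, -0.001], 'contact_force': [0.354, 0.251, 0.016], 'grip_width': 0.05, 'grip_force': 0.0}
```

View pics/w4.png

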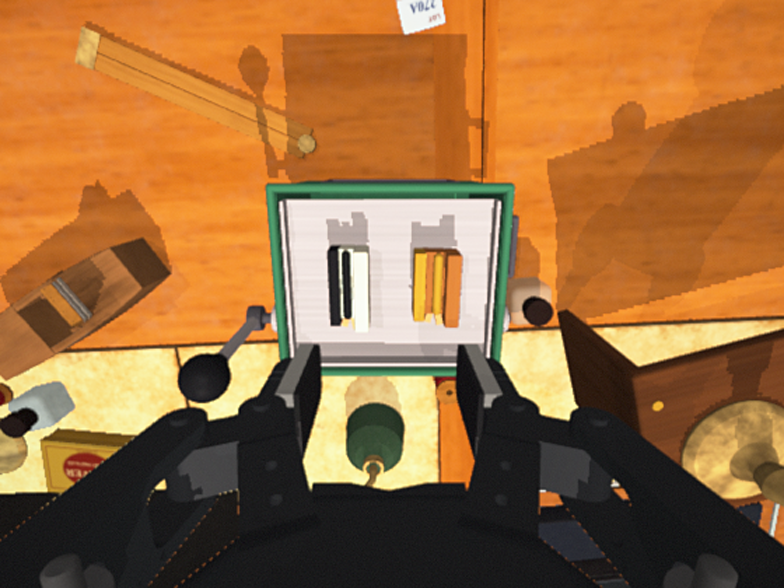

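Both pieces lie side by side on the tray and the knob is at (205,378). Now I'll grip the knob and swing it along its arc.

Run:
```python
from h import *
p=quat(BY+np.pi/2)
def k(t,dz=0): return tcp(bin_(.032-.097*np.sin(t),-.112,.141+.097*np.cos(t)+dz),p)
command_gripper(.06,30)
r.reach(k(0,.09),p)
print(r.move_straight(k(0,.002),speed=.12,max_force=10))
command_gripper(0,30);st()
for t in np.linspace(0,1.12,9)[1:]: r.move_straight(k(t,.002),speed=.1)
r.hold(.8);st()
im,*_=grab("scene");save("tip",im,2.5,(240,120,400,280))
```

```text
False
{'time_s': 30.742, 'joint_positions': [-0.582, 0.594, 1.138, 0.001, 1.408, -2.104], 'eef_pos': [0.586, -0.294, 0.247], 'eef_rot': [0.024, 1.0, -0.0, 0.001], 'contact_force': [-0.62, 2.373, 4.766], 'grip_width': 0.028, 'grip_force': 29.535}
{'time_s': 33.808, 'joint_positions': [-0.659, 0.492, 1.472, 0.001, 1.177, -2.181], 'eef_pos': [0.499, -0.289, 0.192], 'eef_rot': [0.024, 1.0, 0.0, 0.001], 'contact_force': [0.825, 5.545, 4.109], 'grip_width': 0.028, 'grip_force': 32.391}
```

View pics/tip.png

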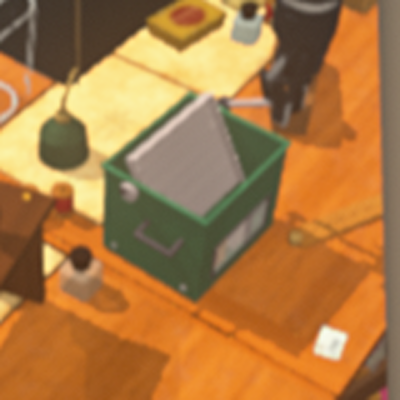

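The tray is fully tipped and empty at crop (190,150). I'll bring the lever back, let go, clear away and check.

Run:
```python
from h import *
p=quat(BY+np.pi/2)
def k(t,dz=0): return tcp(bin_(.032-.097*np.sin(t),-.112,.141+.097*np.cos(t)+dz),p)
for t in np.linspace(1.12,0,9)[1:]: r.move_straight(k(t,.002),speed=.1)
command_gripper(.06);r.move_straight(k(0,.09),speed=.15)
q=quat(BY+np.pi/2)
r.reach([.36,-.36,.33],q);r.hold(.3);st()
im,d,P,K,C=grab("top")
im2=grab("scene")[0]
save("fin",np.hstack([cv2.resize(im[80:340,80:460],(430,294)),cv2.resize(im2[150:280,220:380],(362,294),interpolation=2)]))
def z(P,x,y): return P[np.nanargmin(np.hypot(P[...,0]-x,P[...,1]-y))//560, np.nanargmin(np.hypot(P[...,0]-x,P[...,1]-y))%560].round(3)
for x in(-.05,0,.05): print("tray",z(P,*bin_(x,0.03,0)[:2]))
m=(abs(P[...,0]-.5855)<.02)&(abs(P[...,1]+.294)<.02)&(P[...,2]>.226);print("knob",P[m].mean(0))
T=np.load("top.npz");D=np.abs(P-T["P"])[...,2];print("ball etc dz:",[np.nanmax(D[int(v/1.4)-8:int(v/1.4)+8,int(u/1.4)-8:int(u/1.4)+8]).round(3) for u,v in((416,293),(228,240),(338,220),(210,280))])
```

```text
{'time_s': 38.5, 'joint_positions': [-0.935, 0.266, 1.429, 0.0, 1.447, -2.458], 'eef_pos': [0.361, -0.36, 0.33], 'eef_rot': [0.024, 1.0, 0.0, -0.0], 'contact_force': [0.394, 0.682, 0.031], 'grip_width': 0.06, 'grip_force': 0.0}
tray [ 0.51  -0.148  0.144]
tray [ 0.56  -0.151  0.145]
tray [ 0.611 -0.153  0.14 ]
knob [ 0.58052959 -0.28991297  0.24702912]
ball etc dz: [np.float64(0.008), np.float64(0.007), np.float64(0.007), np.float64(0.007)]
```

View pics/fin.png

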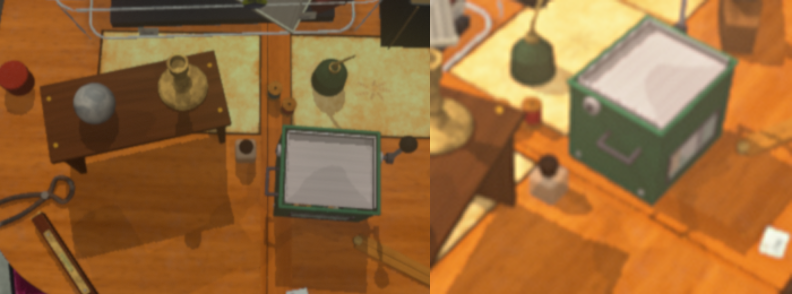

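The tray looks level and empty and the rest is undisturbed. There is an orange speck near the bin's front rim at (298,207), so I'll check numerically that no piece is caught in the gap.

Run:
```python
from h import *
im,d,P,K,C=grab("top")
u0,v0=80+298*380/430,80+207*260/294
T=np.load("top.npz")
for v in range(int(v0)-5,int(v0)+6): print(v,[(tuple(int(c) for c in im[v,u]),tuple(int(c) for c in T["im"][v,u]),P[v,u].round(3).tolist()) for u in(int(u0)-4,int(u0),)])
# any point proud of tray / rim inside bin footprint, all cams
Ri=Ro.from_euler("z",-BY)
for n in("top","scene"):
    P=grab(n)[2];b=Ri.apply((P-B).reshape(-1,3));m=(abs(b[:,0])<.064)&(abs(b[:,1])<.074);print(n,np.nanpercentile(b[m,2],[0,2,50,98,100]).round(4))
    f=(b[:,0]>-.085)&(b[:,0]<-.055)&(abs(b[:,1])<.08)&(b[:,2]>.1);print(" front max z",np.nanmax(b[f,2]).round(4))
```

```text
258 [((140, 129, 121), (150, 139, 130), [0.497, -0.113, 0.144]), ((144, 133, 124), (151, 141, 131), [0.497, -0.121, 0.144])]
259 [((124, 111, 102), (126, 119, 110), [0.494, -0.113, 0.147]), ((138, 122, 109), (132, 125, 115), [0.495, -0.121, 0.144])]
260 [((97, 81, 64), (80, 85, 70), [0.504, -0.123, 0.063]), ((126, 102, 79), (89, 92, 78), [0.504, -0.131, 0.069])]
261 [((84, 79, 51), (60, 82, 57), [0.502, -0.123, 0.067]), ((110, 89, 59), (60, 75, 54), [0.502, -0.131, 0.068])]
262 [((70, 91, 61), (62, 94, 64), [0.487, -0.112, 0.154]), ((82, 88, 58), (60, 86, 59), [0.488, -0.12, 0.149])]
263 [((61, 88, 59), (63, 93, 63), [0.486, -0.112, 0.151]), ((64, 90, 61), (64, 95, 65), [0.486, -0.12, 0.152])]
264 [((56, 74, 50), (57, 78, 53), [0.483, -0.111, 0.157]), ((56, 79, 54), (60, 86, 60), [0.483, -0.119, 0.156])]
265 [((51, 57, 38), (52, 60, 42), [0.482, -0.112, 0.148]), ((52, 64, 44), (54, 67, 47), [0.482, -0.12, 0.153])]
266 [((49, 50, 35), (51, 50, 37), [0.484, -0.116, 0.116]), ((49, 52, 37), (50, 52, 38), [0.485, -0.125, 0.114])]
267 [((54, 50, 39), (55, 51, 40), [0.485, -0.119, 0.097]), ((50, 48, 36), (52, 49, 37), [0.484, -0.127, 0.102])]
268 [((60, 54, 46), (61, 55, 47), [0.483, -0.12, 0.089]), ((56, 51, 42), (56, 51, 42), [0.484, -0.129, 0.086])]
top [0.0077 0.0152 0.1447 0.1558 0.1605]
 front max z 0.1577
scene [0.0113 0.1432 0.1464 0.1505 0.1624]
 front max z 0.1594
```

The piece seen through the gap has its top at z≈0.068, so it is down inside the bin, standing on end and not in the tray's way.

```bash
python3 -c "
from h import *
print(r.finish_job())"
```

```text
the job is handed in; nothing more can be done
None
```

I handed the job in at about 39 s of the 72 s limit: both pieces went into the scrap bin, and the tray sprang back level and empty. The riser, ball, candlestick and ink bottle look unmoved. Gilt shows through the front gap standing on end with its top near 68 mm; I did not see the white piece in the bin, but it is gone from the tray and nowhere else in view.

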